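# Lock the ink wheel on its spindle with the snap clip

### The arm

A 7-joint arm with a two-finger parallel gripper is mounted at the origin on the work surface. World frame = base frame: x ahead of the robot, y to its left, z up, the work surface at z = 0. Lengths are in mm, angles in rad, forces in N, time in s.
With the tool pointing down it reaches from about 400 to 925 mm from the base axis. Payload 5.6 kg.
Tool frame: the origin (TCP) lies at the very end of the fingers, on their centre line; the grasp point (between the pads) lies 19 mm behind it; z points along the fingers, y is the line along which they close (so a half turn about z gives the same grasp; the last joint's range is limited). The gripper opens to 85 mm and grips with 20 to 120 N. Pads are 22 mm wide; open, the fingers measure 114 mm over their backs; the gripper's body (76 mm by 85 mm) begins 54 mm behind the grasp point. The pads swing forward as they close: fully open they stand 13 mm farther back than shut.
Start: joints at [1.244, 0.468, -0.012, 1.603, 0.006, 1.071, -0.056], TCP at [181.962, -624.018, 231.29] pointing down, gripper open.
Joint ranges: [-2.53, 2.53], [-0.31, 2.02], [-1.57, 1.55], [0.28, 2.44], [-1.29, 4.43], [0.15, 1.84], [-2.92, 2.92]. Speed limits (rad/s): [2.57, 2.57, 3.14, 3.14, 3.14, 3.14, 3.14].

### API

Orientations are given as a unit quaternion [x, y, z, w].
In Python, from workcell import env, grab_frame, workorder gives the robot as it stands. The module is installed in compiled form; this text tells all that it offers.
- The arm moves only by the tool apply_moves, never from a script. Its argument "series" is a list that holds one entry, the list of rows, each a list of 4 numbers: the shift along the tool's x, y, z in cm, then the turn about the tool's z in rad. A call has 1 to 8 rows; each row shifts and turns the commanded pose from where the row before left it, along the tool's axes as they then stand; what a row does not reach is not made up. A row lasts 1/12 s, in which the tool goes at most 41.7 mm and 7.16 degrees, less where a joint would pass 70% of its speed; a pose out of reach is approached as far as the arm can. A call with a gripper value outside its range is refused whole. "jaw" is the gripper's target within -1 to 1 (fully open at 1, half-way at 0, shut at -1), set as the call begins (left out, the last holds). The fingers move at their own pace and stop on an object; the grip force is fixed at half the most. Time passes only in rows, so rows that do not move let the fingers close. It gives the time, the measured TCP pose, the force, the opening and the grip force at its end, in the units of the state.
- env.sense(): the state, without advancing time (a new reading comes with each control period).
- grab_frame(name): name is "scene" or "top"; returns a dict with "color" (384x512x3 uint8, blue, green, red), "z_map" (384x512 float32, mm along the optical axis (not along the pixel's ray), 0 where there is no reading), "fx", "fy", "cx", "cy" (pixels), "world_from_camera" (4x4, takes a point from camera to world coordinates). Camera axes: x right, y up, looking along -z (the intrinsics and any distortion apply to the point x, -y, -z); pixel columns grow to the right and rows downward; lengths in mm; the calibration is good to about 2 mm. A picture is of the moment at which its call begins.
- workorder.job_done(): hands the job in; it is judged then, once.
The state is a dict: "t": time; "joint_pos": joint angles; "dq": joint speeds; "joint_torque": joint torques, N m; "eef_pos": TCP position; "ee_rot": TCP orientation; "wrist_force": force on the tool from outside, world axes, zero at the start; "wrist_torque": the same for the moment, N m; "finger_gap": finger opening in mm; "gripper_force": force on a finger pad.
Only numpy, scipy, OpenCV 4.12 (cv2) and the standard library are available. Lean on these libraries where they do the work, as an engineer would, in place of code of your own. Each camera call takes 0.05 s, during which the arm holds its last target. There are 200 camera calls.

### The job

The washed ink wheel is only part of the way back on the spindle of the edge-inking machine: without gripping its engraved brass, push it gently along the spindle until it is fully home against its shoulder. Then take the orange retaining clip by its tab from the wooden block and press it straight down, mouth first, into the groove just outside the wheel's hub until it snaps fully home around the spindle, and let go of it there. Feel for the groove and do not force the wheel or the clip, and leave the black clip, the jar, the hammer and the cutting die where they are.

Things in the scene. Friction and masses are not known exactly. Their poses are not given: they have to be found in the camera images.
- machine: Fixed edge-inking machine: grey housing 150 x 150 mm, 175 mm high. Origin: centre of its underside on the table. Spindle level, along the machine's -y, its axis at x = 0, 120 mm up. Housing ends at y = -70, spindle clamp at y = -80 mm. Ink tray under the wheel: x within 50, y -85 to -165 mm, rim 90 mm high. Seated clip: origin on the spindle axis, at y -139.5 to -162 mm.
- clamp_face (a point): Point on the spindle axis at the clamp (machine y = -80 mm). The spindle is clamped farther in or out and this is not measured: its shoulder for the wheel lies 15 to 33 mm out from here. Middle of the groove: 46.75 mm out from the shoulder. Groove 20 mm dia, 11.5 mm wide; outside it a plain nose, 26 mm dia, 14 mm long. The wheel at home ends 1 mm inside the groove.
- wheel (a joint): Push of the ink wheel along the spindle to the housing, m: 0.024 = home; starts 14-24 mm short, hiding the groove. Brass disc 70 mm dia, 20 mm thick (shoulder side) plus hub 38 mm dia, 20 mm long (outer side). At home the groove's middle is 26.75 mm outside the disc's outer face, 6.75 mm outside the hub's end. It cannot turn, drags 4 N, stays put. Over 30 N, or gripping, harms it.
- clip: Orange springy clip, 44 g, upright in a slot, mouth down. Origin: centre of its 20 mm bore; y = bore axis (either way round fits), z up its tab. 10 mm thick (y). Origin height over the spindle axis: about 18 mm with jaw tips on the nose, 25 on the hub, 13.5 in the groove. From over 3 mm beside the groove it will not go in. It stays on by itself once seated.
- clip_tab (a point): Grip point in the middle of the clip's tab, 36 mm above the clip's origin. The tab is 16 mm wide (clip x), 10 mm thick, from 16 to 50 mm above the origin. Below 18 mm the clip widens to its round back and jaws (32 mm over all), which must stay free to spring.
- clip_mouth (a point): Midway between the two jaw tips, 6.6 mm below the clip's origin; mouth 15 mm wide, tips end 8.4 mm below the origin. In the groove about 9 N (at most 12 N) down spreads the jaws, the clip snaps on and stops hard with its origin on the axis. Pushing up to 20 N is safe; contact forces on the machine of 40 N in sum (jaw pinch included) are forcing it.
- spare_clip: Black clip of the next size up, wrong for this spindle, upright in the other slot. Origin: centre of its bore. Leave it.
- block: Fixed wooden block 50 x 68 mm, 26 mm high; two slots (38 x 12 mm, 22 mm deep) at y = +18 and -18 mm, a clip in each, bore axis along the block's y; which clip is in which slot changes. Origin: centre of the underside. The orange clip's origin is 12.4 mm above the table.
- ink_jar: Jar of dark red edge ink with black lid, 58 mm dia, 80 mm high, standing. Origin: centre of the underside. Leave it.
- hammer: Hammer with red handle lying on the table, handle along its -x. Leave it.
- die: Oval strip-steel cutting die, 90 x 52 mm, 19 mm high, lying on the table. Origin: centre of the underside. Leave it.

How it is judged (in metres and radians):
On the way, in this order (a step that is already met when the one before it is completed fails the run):
1. the wheel has been pushed fully home (value of joint wheel above 0.0225 m), for 0.2 s.
2. the orange clip has snapped into the groove, its bore centred on the spindle (z of clip in the frame of machine between 0.118 and 0.122 m and x of clip in the frame of machine between -0.002 and 0.002 m and y of clip in the frame of machine between -0.162 and -0.1395 m), for 0.2 s.
At the end, for the whole second after the job is handed in: the wheel is home (within 1.5 mm); the orange clip sits in the spindle's groove with its bore centre within 2 mm of the spindle's axis, its bore axis along the spindle within 0.12 rad, at rest and let go (all of step 2 and value of joint wheel above 0.0225 m and angle between the y axis of clip and the y axis of machine, either way round below 0.12 rad and linear speed of clip below 0.01 m/s); the robot touches nothing.
It fails at once if the clip is forced on the machine (contact force between clip and machine above 40 N).
It fails at once if the wheel is gripped, or pushed with over 30 N (contact force between any of the fingers, the arm and wheel above 30 N).
It fails at once if the black clip is disturbed (distance of spare_clip from where it was at the start of the episode above 0.02 m).
It fails at once if the ink jar, the hammer or the cutting die is disturbed (distance of any of ink_jar, hammer, die from where it was at the start of the episode above 0.02 m).
It also fails if it takes over 58 s, if anything falls off the work surface, if the arm or the gripper's body presses on something with over 40 N, if the wrist force passes 120 N, or if a joint passes its speed limit or range.

## Working session

There is one attempt and no reset: what is moved stays moved. The work goes in short steps, Python scripts to look and compute and a tool call to move; the robot and the scene stay as the last step left them, time stands still between calls to the robot, and variables do not carry over. Pictures are saved under pics/ and viewed, at most 10 in all, crops included, and the job is handed in when it is done.

Besides the shell and the picture viewer there is one more tool, called after "Request:" as name([rows], argument=value, ...), one row to a line, values as JSON. apply_moves: Moves the arm, as the interface text tells. Its arguments: {"type":"object","properties":{"series":{"type":"array","items":{"type":"array","items":{"type":"array","items":{"type":"number"}}}},"jaw":{"type":"number"}},"required":["series"]}

```bash
mkdir -p pics
cat > h.py <<'E'
import numpy as np, cv2
from workcell import env, grab_frame, workorder
def pts(f):
    z=f["z_map"]; h,w=z.shape
    u,v=np.meshgrid(np.arange(w),np.arange(h))
    P=np.stack([(u-f["cx"])/f["fx"]*z,-(v-f["cy"])/f["fy"]*z,-z,np.ones_like(z)],-1)
    W=P@np.array(f["world_from_camera"]).T
    W=W[...,:3]; W[z==0]=np.nan
    return W
E
python3 - <<'E'
from h import *
s=env.sense(); print({k:np.round(v,3).tolist() for k,v in s.items()})
for n in("scene","top"):
    f=grab_frame(n); cv2.imwrite(f"pics/{n}0.png",f["color"]); np.savez(f"{n}0.npz",**f)
    print(n,f["fx"],f["cx"],f["cy"],np.round(f["world_from_camera"],3).tolist(), (f["z_map"]==0).mean())
a=[cv2.imread(f"pics/{n}0.png") for n in("scene","top")]
E
```

```text
{'t': 0.0, 'joint_pos': [1.244, 0.468, -0.012, 1.604, 0.006, 1.071, -0.056], 'dq': [-0.001, -0.001, 0.002, -0.001, 0.001, -0.001, 0.001], 'joint_torque': [-0.0, -53.238, 0.022, -25.13, 0.011, 0.008, -0.0], 'eef_pos': [181.81, -623.469, 230.321], 'ee_rot': [0.99, 0.141, -0.0, -0.001], 'wrist_force': [1.147, -0.301, 0.366], 'wrist_torque': [-0.03, 0.016, -0.016], 'gripper_force': 0.0, 'finger_gap': 84.963}
scene 405.6677801264772 257.099857424473 190.35486209569652 [[0.83, -0.413, 0.375, 957.575], [0.558, 0.626, -0.545, -668.211], [-0.01, 0.661, 0.75, 843.611], [0.0, 0.0, 0.0, 1.0]] 0.004201253255208333
top 436.5074906903743 253.8457099664763 185.91065655942703 [[0.011, 0.993, -0.117, 455.68], [-1.0, 0.011, 0.001, -107.064], [0.002, 0.117, 0.993, 1362.64], [0.0, 0.0, 0.0, 1.0]] 0.0037129720052083335
```

View pics/scene0.png

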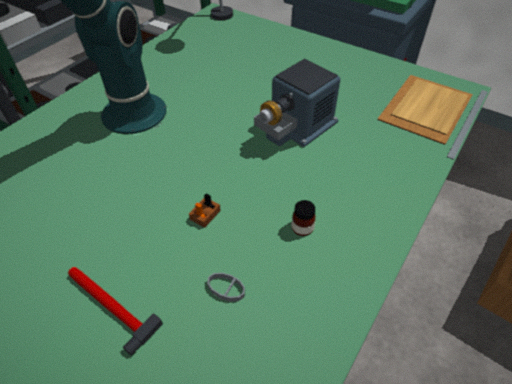

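View pics/top0.png

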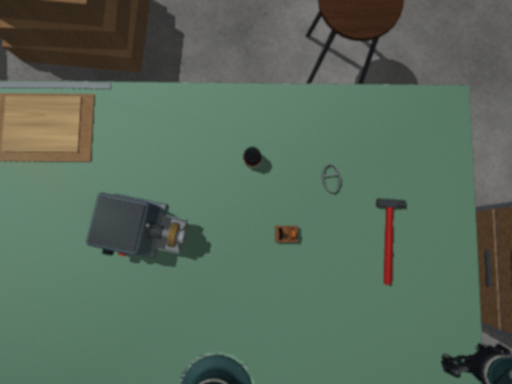

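The scene view shows the machine at (305,100) with its wheel at (270,112), the block with the clips at (204,210), the jar at (304,218), the die at (225,287) and the hammer at (115,305). The top view shows the housing at (125,223), the wheel at (172,233) and the block at (287,234).

Run:
```python
from h import *
F={n:dict(np.load(f"{n}0.npz")) for n in("scene","top")}
W={n:pts(F[n]) for n in F}
# housing top
for n in F:
    w=W[n]; m=(abs(w[...,2]-175)<6)&(w[...,0]>250)&(w[...,0]<650)&(w[...,1]>0)&(w[...,1]<450)
    p=w[m]; r=cv2.minAreaRect(p[:,:2].astype(np.float32)); print(n,"housing",len(p),np.median(p[:,2]),r)
    hsv=cv2.cvtColor(F[n]["color"],cv2.COLOR_BGR2HSV)
    b=cv2.inRange(hsv,(8,90,60),(30,255,255))>0
    near=b&(w[...,1]>0)&(w[...,1]<300)&(w[...,2]>70)&(w[...,2]<170)
    p=w[near]; print("brass",len(p),np.round(np.percentile(p,[2,50,98],axis=0),1).tolist())
    m=(w[...,2]>10)&(w[...,2]<80)&(w[...,1]>-170)&(w[...,1]<-60)&(w[...,0]>250)&(w[...,0]<420)
    p=w[m]; print("block",len(p),np.round(np.percentile(p,[2,50,98],axis=0),1).tolist())
    t=w[m&(abs(w[...,2]-26)<4)]; print("blk top",cv2.minAreaRect(t[:,:2].astype(np.float32)))
    print("hi",np.round(w[m&(w[...,2]>38)],0).tolist()[:40])
    print("table z",np.nanmedian(w[...,2]))
a=cv2.resize(F["scene"]["color"][185:235,180:230],None,fx=8,fy=8,interpolation=cv2.INTER_CUBIC)
b=cv2.resize(F["top"]["color"][210:260,262:312],None,fx=8,fy=8,interpolation=cv2.INTER_CUBIC)
cv2.imwrite("pics/crop1.png",np.hstack([a,b]))
```

```text
scene housing 1340 176.9330128971535 ((495.8863220214844, 262.865478515625), (140.96961975097656, 142.20323181152344), 78.53935241699219)
brass 239 [[436.2, 105.4, 95.2], [478.6, 113.5, 142.8], [497.6, 129.7, 157.4]]Traceback (most recent call last):
  File "<stdin>", line 13, in <module>
    return _quantile_unchecked(
        a, q, axis, out, overwrite_input, method, keepdims, weights)
    return _ureduce(a,
                    func=_quantile_ureduce_func,
    ...<5 lines>...
                    overwrite_input=overwrite_input,
                    method=method)
    r = func(a, **kwargs)
    result = _quantile(arr,
                       quantiles=q,
    ...<2 lines>...
                       out=out,
                       weights=wgt)
    slices_having_nans = np.isnan(arr[-1, ...])
                                  ~~~^^^^^^^^^
IndexError: index -1 is out of bounds for axis 0 with size 0
```

Run:
```python
from h import *
F={n:dict(np.load(f"{n}0.npz")) for n in("scene","top")}
W={n:pts(F[n]) for n in F}
for n in F:
    w=W[n]; 
    m=(abs(w[...,2]-176)<6)&(w[...,0]>350)&(w[...,0]<650)&(w[...,1]>100)&(w[...,1]<450)
    p=w[m]; print(n,"housing",len(p),np.median(p[:,2]),cv2.minAreaRect(p[:,:2].astype(np.float32)))
    hsv=cv2.cvtColor(F[n]["color"],cv2.COLOR_BGR2HSV)
    b=cv2.inRange(hsv,(8,90,60),(30,255,255))>0
    near=b&(w[...,1]>0)&(w[...,1]<300)&(w[...,2]>70)&(w[...,2]<170)
    p=w[near]; print("brass",len(p),np.round(np.percentile(p,[2,50,98],axis=0),1).tolist())
    m=(w[...,2]>10)&(w[...,2]<80)&(w[...,1]>-300)&(w[...,1]<-120)&(w[...,0]>200)&(w[...,0]<600)
    ys,xs=np.nonzero(m); print("px",xs.min(),xs.max(),ys.min(),ys.max())
    p=w[m]; print("block",len(p),np.round(np.percentile(p,[2,50,98],axis=0),1).tolist())
    t=w[m&(abs(w[...,2]-26)<4)]; print("blk top",len(t),cv2.minAreaRect(t[:,:2].astype(np.float32)))
    k=m&(w[...,2]>40); print("hi",np.c_[np.round(w[k],0),F[n]["color"][k]].tolist()[:40])
    print("table z",np.nanmedian(w[...,2]))
a=cv2.resize(F["scene"]["color"][185:235,180:230],None,fx=8,fy=8,interpolation=cv2.INTER_CUBIC)
b=cv2.resize(F["top"]["color"][210:260,262:312],None,fx=8,fy=8,interpolation=cv2.INTER_CUBIC)
cv2.imwrite("pics/crop1.png",np.hstack([a,b]))
```

```text
scene housing 1301 176.9983894703912 ((496.2919921875, 262.74365234375), (140.85707092285156, 141.49093627929688), 78.67888641357422)
brass 239 [[436.2, 105.4, 95.2], [478.6, 113.5, 142.8], [497.6, 129.7, 157.4]]
px 189 220 193 225
block 571 [[447.9, -238.0, 11.3], [478.0, -211.6, 27.9], [496.9, -172.5, 65.7]]
blk top 294 ((471.96173095703125, -203.82720947265625), (69.5359878540039, 52.05501174926758), 89.98101043701172)
hi [[465.0, -182.0, 66.0, 78.0, 99.0, 63.0], [464.0, -186.0, 65.0, 44.0, 57.0, 33.0], [467.0, -185.0, 66.0, 27.0, 35.0, 21.0], [469.0, -183.0, 65.0, 37.0, 46.0, 28.0], [471.0, -182.0, 66.0, 60.0, 77.0, 43.0], [464.0, -189.0, 64.0, 53.0, 71.0, 46.0], [468.0, -190.0, 67.0, 8.0, 9.0, 3.0], [469.0, -188.0, 66.0, 10.0, 6.0, 13.0], [470.0, -185.0, 64.0, 13.0, 11.0, 9.0], [472.0, -184.0, 64.0, 19.0, 28.0, 23.0], [475.0, -183.0, 65.0, 50.0, 62.0, 43.0], [477.0, -182.0, 65.0, 80.0, 106.0, 64.0], [464.0, -190.0, 61.0, 41.0, 57.0, 34.0], [467.0, -189.0, 62.0, 12.0, 17.0, 15.0], [472.0, -191.0, 67.0, 0.0, 0.0, 0.0], [475.0, -191.0, 69.0, 10.0, 10.0, 13.0], [476.0, -188.0, 66.0,
[... 2370 characters left out ...]
 148.0], [466.0, -183.0, 69.0, 23.0, 38.0, 56.0], [466.0, -187.0, 65.0, 20.0, 22.0, 30.0], [466.0, -189.0, 68.0, 17.0, 17.0, 17.0], [466.0, -193.0, 57.0, 18.0, 22.0, 31.0], [466.0, -219.0, 65.0, 33.0, 70.0, 123.0], [466.0, -222.0, 61.0, 36.0, 80.0, 143.0], [466.0, -225.0, 67.0, 37.0, 86.0, 153.0], [466.0, -228.0, 65.0, 37.0, 84.0, 148.0], [463.0, -184.0, 63.0, 28.0, 41.0, 57.0], [463.0, -187.0, 64.0, 17.0, 21.0, 28.0], [463.0, -190.0, 63.0, 14.0, 13.0, 16.0], [463.0, -193.0, 60.0, 19.0, 25.0, 33.0], [463.0, -219.0, 62.0, 33.0, 69.0, 119.0], [463.0, -222.0, 64.0, 34.0, 76.0, 137.0], [463.0, -225.0, 62.0, 37.0, 82.0, 145.0], [463.0, -228.0, 66.0, 35.0, 78.0, 139.0]]
table z 0.24849195368938126
```

View pics/crop1.png

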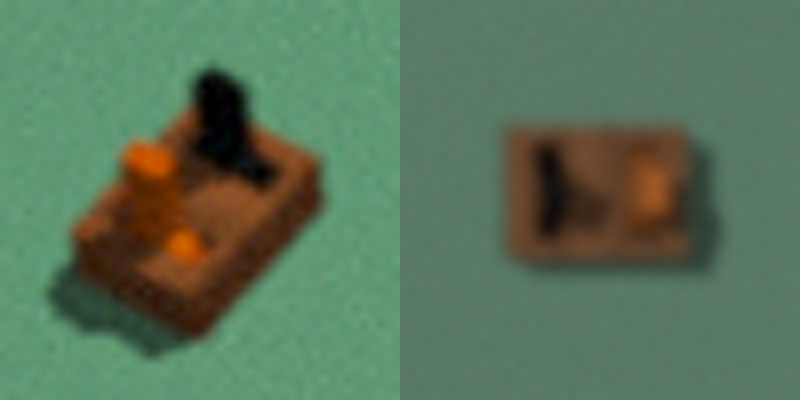

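The crop shows the black clip in the slot nearer the robot's left (+y), and the orange clip in the y ≈ -224 slot with its tab top near (150,155) in the left half.

```bash
cat >> h.py <<'E'
TH=-0.195; M=np.array([493.5,264.0])
U=np.array([np.sin(TH),-np.cos(TH)]); X=np.array([np.cos(TH),np.sin(TH)])  # outward, machine x
def mach(w): d=w[...,:2]-M; return np.stack([d@X,d@U,w[...,2]],-1)   # x, s=-y, z
def togo(target,yaw):
    s=env.sense(); p=s["eef_pos"]; d=np.array(target)-p
    x=np.array([np.cos(yaw),np.sin(yaw),0]); y=np.array([x[1],-x[0],0])
    print("t",s["t"],"pos",np.round(p,1),"move cm",np.round([d@x/10,d@y/10,-d[2]/10],2),"F",np.round(s["wrist_force"],1))
E
python3 - <<'E'
from h import *
for n in("scene","top"):
    f=dict(np.load(f"{n}0.npz")); w=pts(f); q=mach(w); hsv=cv2.cvtColor(f["color"],cv2.COLOR_BGR2HSV)
    b=(cv2.inRange(hsv,(8,90,40),(30,255,255))>0)&(abs(q[...,0])<45)&(q[...,1]>70)&(q[...,1]<220)&(q[...,2]>60)
    p=q[b]; d=p[p[:,2]>145]
    print(n,"disc top s",np.percentile(d[:,1],[2,25,50,75,98]).round(1),"x",np.percentile(d[:,0],[2,50,98]).round(1),"z",d[:,2].max())
    k=(abs(q[...,0])<22)&(q[...,1]>100)&(q[...,1]<230)&(q[...,2]>105)&(q[...,2]<145)
    p=q[k]; 
    for a in range(100,230,6):
        r=p[(p[:,1]>=a)&(p[:,1]<a+6)]
        if len(r): print(a,len(r),r[:,0].min().round(1),r[:,0].max().round(1),r[:,2].max().round(1))
yaw=1.376
t=M+U*185; togo([t[0],t[1],200],yaw)
E
```

```text
scene disc top s [137.  143.4 150.1 153.9 156.4] x [-18.9   6.2  26.1] z 159.868971519262
100 26 -7.7 18.5 142.7
106 40 -15.0 18.7 142.0
112 17 -4.7 16.5 142.9
118 1 11.1 11.1 131.2
148 18 -19.3 20.5 145.0
154 49 -21.6 21.7 143.6
160 19 -3.9 17.9 141.3
166 30 -14.0 19.1 142.2
172 65 -17.6 17.6 141.5
178 17 -10.6 9.1 137.0
top disc top s [141.1 145.3 149.5 154.  157.8] x [-26.1  -1.1  21.9] z 160.60515430706482
100 27 -21.4 15.9 142.1
106 30 -20.0 14.9 142.7
112 36 -21.8 15.5 143.1
118 19 -14.6 9.0 136.4
124 20 -15.6 9.6 135.9
130 11 -14.8 8.1 138.1
136 1 20.9 20.9 144.6
154 27 -20.8 22.0 143.7
160 28 -20.4 14.9 143.4
166 30 -21.1 16.0 143.5
172 34 -20.4 14.6 142.4
178 21 -13.3 11.9 142.1
t 0.1 pos [ 181.8 -623.5  230.4] move cm [74.61 13.4   3.04] F [-0.3 -1.  -0.8]
```

Request:
apply_moves([
  [[0,0,0,-0.12],[0,0,0,-0.12],[0,0,0,-0.12],[0,0,0,-0.12],[0,0,0,-0.12],[0,0,0,-0.12],[0,0,0,-0.12],[0,0,0,-0.12]],
], jaw=-1)

```text
t: 0.77
eef_pos: [181.8, -623.7, 230.7]
ee_rot: [0.811, 0.585, 0.0, -0.001]
wrist_force: [0.1, -0.1, -0.2]
finger_gap: 0.1
gripper_force: 0.0
```

Request:
apply_moves([
  [[0,0,0,-0.12],[0,0,0,-0.013],[0,0,0,0]],
])

```text
t: 1.02
eef_pos: [181.7, -623.8, 230.8]
ee_rot: [0.773, 0.634, 0.0, -0.0]
wrist_force: [-0.8, 0.3, -0.6]
finger_gap: -0.0
gripper_force: 0.0
```

Run:
```python
from h import *
print(env.sense()["ee_rot"], np.round(env.sense()["joint_pos"],2))
togo([500,-220,225],1.376)
```

```text
[ 7.73155347e-01  6.34216542e-01  2.48960403e-04 -3.54279422e-04] [ 1.41  0.48 -0.24  1.59  0.13  1.08  0.94]
t 1.0167 pos [ 181.7 -623.8  230.8] move cm [45.78 23.41  0.58] F [-0.8  0.3 -0.6]
```

Request:
apply_moves([
  [[3.5,1.8,0,0],[3.5,1.8,0,0],[3.5,1.8,0,0],[3.5,1.8,0,0],[3.5,1.8,0,0],[3.5,1.8,0,0],[3.5,1.8,0,0],[3.5,1.8,0,0]],
])

```text
t: 1.68
eef_pos: [378.1, -375.4, 231.4]
ee_rot: [0.773, 0.634, -0.0, 0.0]
wrist_force: [-0.1, 0.4, 0.6]
finger_gap: -0.4
gripper_force: 0.0
```

Request:
apply_moves([
  [[3.5,1.8,0,0],[3.5,1.8,0,0],[3.5,1.8,0,0],[3.5,1.8,0,0],[3.5,1.8,0,0],[0,0,0,0]],
])

```text
t: 2.18
eef_pos: [504.2, -214.0, 231.9]
ee_rot: [0.77, 0.639, 0.003, -0.0]
wrist_force: [1.3, 0.1, 0.5]
finger_gap: -0.1
gripper_force: 0.0
```

Run:
```python
from h import *
print(env.sense()["ee_rot"], np.round(env.sense()["joint_pos"],2))
t=M+U*190-X*1.5;togo([t[0],t[1],190],1.376)
```

```text
[ 7.69500289e-01  6.38640544e-01  2.73879491e-03 -2.44847835e-04] [ 0.72  0.34 -0.46  1.83  0.17  1.01  0.  ]
t 2.1833 pos [ 504.2 -214.   231.9] move cm [ 27.69 -10.46   4.19] F [1.3 0.1 0.5]
```

Request:
apply_moves([
  [[3.5,-1.3,0.5,0],[3.5,-1.3,0.5,0],[3.5,-1.3,0.5,0],[3.5,-1.3,0.5,0],[3.5,-1.3,0.5,0],[3.5,-1.3,0.5,0],[3.5,-1.3,0.5,0],[3,-1.3,0.5,0]],
])

```text
t: 2.85
eef_pos: [449.8, 69.3, 191.3]
ee_rot: [0.773, 0.634, 0.0, 0.0]
wrist_force: [0.7, 0.5, 0.3]
finger_gap: 0.4
gripper_force: 0.0
```

Run:
```python
from h import *
f=grab_frame("scene");f=grab_frame("scene")
cv2.imwrite("pics/c2.png",cv2.resize(f["color"][60:160,220:350],None,fx=6,fy=6,interpolation=cv2.INTER_CUBIC))
s=env.sense();print(s["ee_rot"],mach(np.array(s["eef_pos"])))
t=M+U*180-X*1.5;togo([t[0],t[1],145],1.376)
```

```text
[ 7.70330739e-01  6.37643747e-01  1.75181962e-04 -9.86737676e-04] [ -7.02326006 196.7133494  191.01734997]
t 2.95 pos [448.5  72.4 191. ] move cm [1.67 0.55 4.6 ] F [ 0.1 -1.3  0.1]
```

View pics/c2.png

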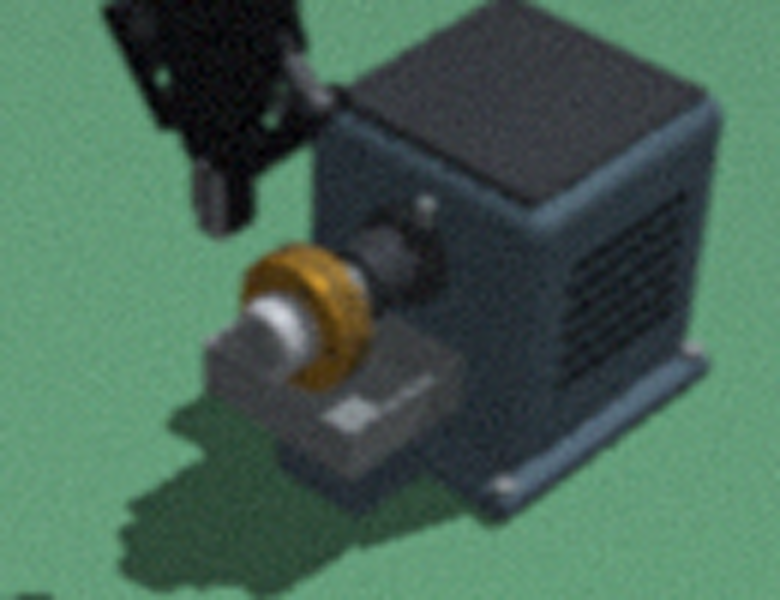

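The crop shows the closed fingers at (220,210), up and outside of the brass disc at (305,320); the hub and nose stick out at (270,330).

Request:
apply_moves([
  [[0.3,0.15,1.2,0],[0.3,0.15,1.2,0],[0.2,0.15,1.2,0],[0.2,0.1,1.0,0],[0,0,0,0],[0,0,0,0]],
])

```text
t: 3.45
eef_pos: [457.2, 75.5, 144.1]
ee_rot: [0.773, 0.635, -0.001, -0.001]
wrist_force: [-0.1, 0.0, 0.5]
finger_gap: -0.2
gripper_force: 0.0
```

Request:
apply_moves([
  [[0.2,0,0,0],[0.2,0,0,0],[0.2,0,0,0],[0.1,0,0,0],[0.1,0,0,0]],
])

```text
t: 3.87
eef_pos: [459.4, 84.0, 145.6]
ee_rot: [0.772, 0.635, 0.0, 0.0]
wrist_force: [-0.2, 0.1, -0.2]
finger_gap: -0.4
gripper_force: 0.0
```

Run:
```python
from h import *
s=env.sense();print(s["ee_rot"],mach(np.array(s["eef_pos"])),s["wrist_force"])
```

```text
[7.72250360e-01 6.35318220e-01 2.74976457e-04 2.55802502e-04] [  1.40237374 183.17686663 145.60910712] [-0.19165874  0.10776951 -0.23218398]
```

Request:
apply_moves([
  [[0.2,0,0,0],[0.2,0,0,0],[0.2,0,0,0],[0.2,0,0,0],[0.1,0,0,0],[0.1,0,0,0]],
])

```text
t: 4.37
eef_pos: [461.1, 93.8, 145.2]
ee_rot: [0.772, 0.635, -0.0, -0.0]
wrist_force: [-0.0, 0.1, 0.2]
finger_gap: -0.3
gripper_force: 0.0
```

Request:
apply_moves([
  [[0.1,0,0,0],[0.1,0,0,0],[0.1,0,0,0],[0.1,0,0,0],[0.1,0,0,0],[0.1,0,0,0]],
])

```text
t: 4.87
eef_pos: [462.1, 98.7, 145.2]
ee_rot: [0.772, 0.635, -0.001, 0.0]
wrist_force: [-0.7, -4.9, 2.5]
finger_gap: 0.2
gripper_force: 2.0
```

Request:
apply_moves([
  [[0.1,0,0,0],[0.1,0,0,0],[0.1,0,0,0],[0.1,0,0,0]],
])

```text
t: 5.2
eef_pos: [462.9, 103.0, 145.2]
ee_rot: [0.772, 0.635, -0.0, 0.0]
wrist_force: [-0.9, -4.0, 2.2]
finger_gap: 0.0
gripper_force: 2.0
```

Request:
apply_moves([
  [[0.1,0,0,0],[0.1,0,0,0],[0.1,0,0,0],[0.1,0,0,0],[0.1,0,0,0]],
])

```text
t: 5.62
eef_pos: [464.0, 108.4, 145.2]
ee_rot: [0.772, 0.635, -0.0, 0.0]
wrist_force: [-0.4, -3.2, 1.4]
finger_gap: -0.1
gripper_force: 2.0
```

Request:
apply_moves([
  [[0.1,0,0,0],[0.1,0,0,0],[0.1,0,0,0]],
])

```text
t: 5.87
eef_pos: [464.6, 111.4, 145.2]
ee_rot: [0.772, 0.635, -0.0, -0.0]
wrist_force: [-0.0, -4.0, 1.6]
finger_gap: 0.1
gripper_force: 2.0
```

Request:
apply_moves([
  [[0.1,0,0,0],[0.1,0,0,0]],
])

```text
t: 6.03
eef_pos: [465.0, 113.3, 145.2]
ee_rot: [0.772, 0.635, -0.0, -0.0]
wrist_force: [-0.3, -3.7, 1.7]
finger_gap: -0.1
gripper_force: 2.0
```

Request:
apply_moves([
  [[0.1,0,0,0],[0.1,0,0,0]],
])

```text
t: 6.2
eef_pos: [465.4, 115.3, 145.2]
ee_rot: [0.772, 0.635, -0.0, 0.0]
wrist_force: [-0.3, -3.4, 1.1]
finger_gap: 0.2
gripper_force: 2.0
```

Request:
apply_moves([
  [[0.1,0,0,0]],
])

```text
t: 6.28
eef_pos: [465.5, 116.3, 145.2]
ee_rot: [0.772, 0.635, -0.0, 0.0]
wrist_force: [-0.9, -3.6, 1.7]
finger_gap: 0.1
gripper_force: 2.0
```

Request:
apply_moves([
  [[0.1,0,0,0]],
])

```text
t: 6.37
eef_pos: [465.7, 117.2, 145.2]
ee_rot: [0.772, 0.635, -0.0, 0.0]
wrist_force: [-1.3, -4.8, 0.7]
finger_gap: 0.0
gripper_force: 2.0
```

Request:
apply_moves([
  [[0.1,0,0,0]],
])

```text
t: 6.45
eef_pos: [465.9, 118.2, 145.2]
ee_rot: [0.772, 0.635, -0.0, 0.0]
wrist_force: [-0.7, -5.0, -0.8]
finger_gap: -0.1
gripper_force: 2.0
```

Request:
apply_moves([
  [[0.05,0,0,0]],
])

```text
t: 6.53
eef_pos: [466.1, 118.8, 145.2]
ee_rot: [0.772, 0.635, 0.0, -0.0]
wrist_force: [-0.1, -3.9, 0.9]
finger_gap: -0.1
gripper_force: 2.0
```

Request:
apply_moves([
  [[0.05,0,0,0]],
])

```text
t: 6.62
eef_pos: [466.1, 119.2, 145.2]
ee_rot: [0.772, 0.635, -0.0, 0.0]
wrist_force: [-0.1, -3.5, 0.6]
finger_gap: 0.1
gripper_force: 2.0
```

Request:
apply_moves([
  [[0.05,0,0,0]],
])

```text
t: 6.7
eef_pos: [466.2, 119.6, 145.2]
ee_rot: [0.772, 0.635, -0.0, -0.0]
wrist_force: [-0.1, -4.6, 0.2]
finger_gap: -0.4
gripper_force: 2.0
```

Request:
apply_moves([
  [[0.05,0,0,0]],
])

```text
t: 6.78
eef_pos: [466.3, 120.1, 145.2]
ee_rot: [0.772, 0.635, -0.0, -0.0]
wrist_force: [0.4, -3.8, 0.8]
finger_gap: -0.1
gripper_force: 2.0
```

Request:
apply_moves([
  [[0.05,0,0,0]],
])

```text
t: 6.87
eef_pos: [466.4, 120.6, 145.2]
ee_rot: [0.772, 0.635, -0.0, 0.0]
wrist_force: [-0.7, -4.1, 1.2]
finger_gap: -0.3
gripper_force: 2.0
```

Request:
apply_moves([
  [[0.05,0,0,0]],
])

```text
t: 6.95
eef_pos: [466.5, 121.1, 145.2]
ee_rot: [0.772, 0.635, -0.0, 0.0]
wrist_force: [-0.1, -3.6, 0.2]
finger_gap: 0.1
gripper_force: 2.0
```

Request:
apply_moves([
  [[0.05,0,0,0]],
])

```text
t: 7.03
eef_pos: [466.6, 121.6, 145.2]
ee_rot: [0.772, 0.635, -0.0, -0.0]
wrist_force: [0.8, -3.5, 1.1]
finger_gap: -0.1
gripper_force: 2.0
```

Request:
apply_moves([
  [[0.05,0,0,0]],
])

```text
t: 7.12
eef_pos: [466.6, 121.7, 145.2]
ee_rot: [0.772, 0.635, -0.0, 0.0]
wrist_force: [-0.3, -5.8, 2.1]
finger_gap: -0.0
gripper_force: 3.1
```

Request:
apply_moves([
  [[0.05,0,0,0],[0,0,0,0]],
])

```text
t: 7.28
eef_pos: [466.6, 121.7, 145.2]
ee_rot: [0.772, 0.635, -0.001, 0.0]
wrist_force: [-1.1, -6.9, 2.7]
finger_gap: -0.1
gripper_force: 3.2
```

Run:
```python
from h import *
s=env.sense();print(mach(np.array(s["eef_pos"])),s["wrist_force"],np.round(s["joint_pos"],2))
```

```text
[  1.20859546 144.8537955  145.22653487] [-1.13019841 -6.85445399  2.72357991] [ 0.17  0.38 -0.59  2.05  0.29  0.8  -0.78]
```

Request:
apply_moves([
  [[-0.4,0,0,0],[-0.4,0,-2,0],[0,0,-2.5,0],[-1,0,-2.5,0],[-3.5,0,-1,-0.1],[-3.5,0,0,-0.095],[-3.5,0,0,0],[-3.5,0,0,0]],
], jaw=0)

```text
t: 7.95
eef_pos: [453.6, -33.0, 225.6]
ee_rot: [0.707, 0.707, 0.001, 0.001]
wrist_force: [1.3, -0.5, -0.2]
finger_gap: 42.9
gripper_force: 0.0
```

Run:
```python
from h import *
s=env.sense(); q=s["ee_rot"]; yaw=2*np.arctan2(q[1],q[0]); print(yaw,s["finger_gap"])
togo([469.5,-224,130],yaw)
```

```text
1.5697067617975873 42.87545274346062
t 7.95 pos [453.6 -33.  225.6] move cm [-19.1    1.61   9.56] F [ 1.3 -0.5 -0.2]
```

Request:
apply_moves([
  [[-3.2,0.3,1,0],[-3.2,0.3,1.5,0],[-3.2,0.3,1.5,0],[-3.2,0.3,1.5,0],[-3.2,0.2,2,0],[-3.1,0.2,2,0],[0,0,0,0],[0,0,0,0]],
])

```text
t: 8.62
eef_pos: [468.4, -224.4, 128.5]
ee_rot: [0.709, 0.705, 0.001, -0.001]
wrist_force: [0.0, 0.4, -0.2]
finger_gap: 42.5
gripper_force: 0.0
```

Run:
```python
from h import *
for n in("scene","top"):
    f=grab_frame(n); np.savez(f"{n}1.npz",**f)
    w=pts(f); q=mach(w)
    f["w"]=w
    k=(abs(q[...,0])<22)&(q[...,1]>125)&(q[...,1]<190)&(q[...,2]>105)&(q[...,2]<165)
    p=q[k]; print(n)
    for a in range(124,190,4):
        r=p[(p[:,1]>=a)&(p[:,1]<a+4)]
        if len(r): print(a,len(r),r[:,0].min().round(1),r[:,0].max().round(1),r[:,2].max().round(1))
    if n=="scene": A=f["color"][80:150,240:310]; B0=f["color"][170:240,170:240]
    else: B=f["color"][200:270,140:210]
cv2.imwrite("pics/c3.png",np.hstack([cv2.resize(i,(266,266),interpolation=cv2.INTER_CUBIC) for i in(A,B,B0)]))
s=env.sense(); q=s["ee_rot"]; yaw=2*np.arctan2(q[1],q[0]); print(yaw,s["finger_gap"])
togo([469.5,-224,70],yaw)
```

```text
scene
124 11 -21.3 18.5 158.0
128 68 -21.4 21.7 159.1
132 30 -19.3 20.1 155.9
136 16 -12.7 16.9 141.6
140 17 -6.8 18.3 143.3
144 14 -6.4 17.6 141.9
148 42 -18.9 18.3 141.4
152 20 -12.8 18.6 138.2
156 10 -5.2 8.9 132.4
160 5 0.7 10.0 131.8
164 6 -7.4 11.5 136.6
168 12 -1.9 11.5 136.4
172 17 -8.0 11.9 137.3
176 33 -12.5 11.2 135.2
top
124 18 -21.4 20.8 157.8
128 25 -20.9 21.4 160.0
132 46 -20.4 21.9 157.3
136 20 -19.7 15.2 142.8
140 18 -21.3 15.8 147.6
144 22 -20.7 13.7 142.6
148 17 -19.5 14.8 141.3
152 25 -19.0 15.3 142.3
156 12 -12.7 4.9 134.4
160 10 -11.2 5.7 132.4
164 8 -10.6 6.8 131.6
168 13 -12.7 10.0 137.6
172 13 -15.0 8.5 136.7
176 15 -14.0 9.5 137.0
180 12 -13.2 6.8 132.3
1.568888693308036 42.60113638858838
t 8.7167 pos [ 469.5 -222.3  130.1] move cm [-0.17  0.    6.01] F [0.4 0.4 1.3]
```

View pics/c3.png

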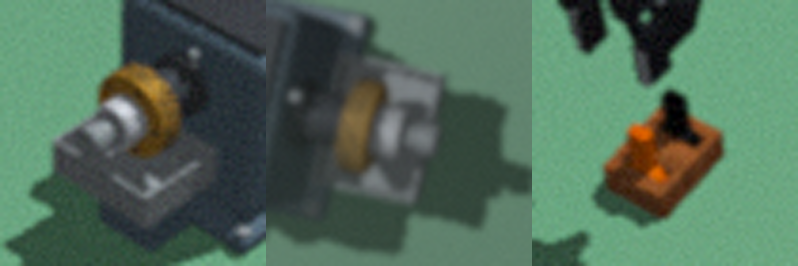

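The crop shows the wheel now home against the clamp side, with the groove exposed as a dark neck between hub and nose in both views. At right the open gripper hangs above the block, with the orange clip at (642,140) below it.

Request:
apply_moves([
  [[-0.1,0.05,2,0],[-0.1,0.05,2,0],[0,0,2,0],[0,0,1.5,0],[0,0,1,0],[0,0,0.8,0],[0,0,0.4,0],[0,0,0,0]],
])

```text
t: 9.38
eef_pos: [469.9, -225.3, 32.8]
ee_rot: [0.708, 0.706, 0.0, -0.0]
wrist_force: [0.2, 0.7, 0.1]
finger_gap: 42.7
gripper_force: 0.0
```

Request:
apply_moves([
  [[0,0,0,0],[0,0,0,0],[0,0,0,0],[0,0,0,0],[0,0,0,0]],
], jaw=-1)

```text
t: 9.8
eef_pos: [470.2, -226.1, 33.7]
ee_rot: [0.708, 0.706, 0.0, 0.001]
wrist_force: [-0.2, 1.2, 5.3]
finger_gap: 14.2
gripper_force: 58.6
```

Request:
apply_moves([
  [[0,0,-0.5,0],[0,0,-1.0,0],[0,0,-2,0],[0,0,-3,0],[0,0,-3,0],[0,0,-3,0],[0,0,-3,0],[0,0,0,0]],
])

```text
t: 10.47
eef_pos: [472.9, -227.0, 194.3]
ee_rot: [0.708, 0.706, 0.001, 0.005]
wrist_force: [0.6, -0.2, -0.2]
finger_gap: 14.7
gripper_force: 58.5
```

Run:
```python
from h import *
s=env.sense(); q=s["ee_rot"]; yaw=2*np.arctan2(q[1],q[0]); print(yaw,s["finger_gap"],s["eef_pos"])
T=np.array(s["eef_pos"])
for n in("scene","top"):
    f=grab_frame(n); w=pts(f); hsv=cv2.cvtColor(f["color"],cv2.COLOR_BGR2HSV)
    b=(cv2.inRange(hsv,(4,130,60),(20,255,255))>0)&(w[...,2]>70)&(np.hypot(w[...,0]-T[0],w[...,1]-T[1])<80)
    p=w[b]-T; print(n,len(p),np.round(np.percentile(p,[2,50,98],axis=0),1).tolist())
    if n=="scene":
        ys,xs=np.nonzero(b); c=(int(xs.mean()),int(ys.mean())) if len(xs) else (204,190)
        cv2.imwrite("pics/c4.png",cv2.resize(f["color"][c[1]-30:c[1]+30,c[0]-40:c[0]+40],None,fx=7,fy=7,interpolation=cv2.INTER_CUBIC))
t=np.array([466.6,121.7])+15.75*U; togo([t[0],t[1],200],yaw); print(t)
```

```text
1.5675162011260908 14.714027237408125 [ 472.8651409  -227.02417435  194.2628806 ]
scene 85 [[-11.6, -2.8, -26.2], [-3.2, 0.3, -9.0], [17.4, 8.4, 31.5]]
top 2 [[-0.6, 53.4, 306.4], [0.4, 53.5, 308.7], [1.3, 53.7, 311.0]]
t 10.5667 pos [ 470.1 -226.4  189.6] move cm [33.26 -0.76 -1.04] F [ 0.4 -0.4 -1.6]
[463.54817707 106.2484992 ]
```

View pics/c4.png

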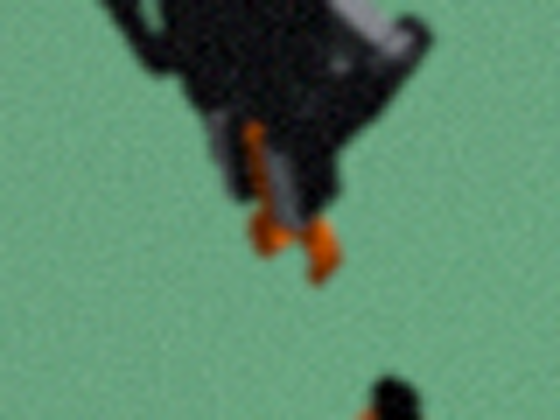

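The crop shows the orange clip held by its tab, mouth down, jaws free below the fingers at (295,240); the black clip is still in the block at (395,390).

Request:
apply_moves([
  [[3.5,0,-0.5,0],[3.5,0,-0.5,0],[3.5,0,0,0],[3.5,0,0,0],[3.5,0,0,0.1],[3.0,0,0,0.092],[0,0,0,0]],
])

```text
t: 11.15
eef_pos: [472.5, -14.3, 197.2]
ee_rot: [0.771, 0.637, 0.0, -0.002]
wrist_force: [0.4, 1.0, -0.3]
finger_gap: 14.7
gripper_force: 58.5
```

Run:
```python
from h import *
s=env.sense(); q=s["ee_rot"]; yaw=2*np.arctan2(q[1],q[0]); print(yaw,q)
t=np.array([466.6,121.7])+15.75*U; togo([t[0],t[1],190],yaw)
```

```text
1.3808225123023767 [ 7.70983171e-01  6.36853483e-01  4.42707665e-04 -1.54798766e-03]
t 11.15 pos [472.5 -14.3 197.2] move cm [11.67 -3.15  0.72] F [ 0.4  1.  -0.3]
```

Request:
apply_moves([
  [[2.5,-0.7,0,0],[2.5,-0.7,0,0],[2.5,-0.7,0.2,0],[2.0,-0.6,0.2,0],[1.5,-0.3,0.2,0],[0.7,-0.15,0.1,0.005],[0,0,0,0],[0,0,0,0]],
])

```text
t: 11.82
eef_pos: [464.7, 98.9, 190.2]
ee_rot: [0.774, 0.633, -0.001, -0.0]
wrist_force: [-0.3, 0.3, 0.4]
finger_gap: 14.7
gripper_force: 58.5
```

```bash
cat > cmp.py <<'E'
from h import *
s=env.sense(); q=s["ee_rot"]; yaw=2*np.arctan2(q[1],q[0]); print(yaw,q.round(4) if hasattr(q,'round') else q, mach(np.array(s["eef_pos"])).round(1))
import sys
for n in("scene","top"):
    f=grab_frame(n); np.savez(f"{n}2.npz",**f); w=pts(f); m=mach(w); hsv=cv2.cvtColor(f["color"],cv2.COLOR_BGR2HSV)
    b=(cv2.inRange(hsv,(3,150,50),(14,255,255))>0)&(abs(m[...,0])<40)&(m[...,1]>140)&(m[...,1]<200)&(m[...,2]>125)
    print(n,b.sum(),"clip x,s,z",np.round(np.percentile(m[b],[3,50,97],axis=0),1).tolist() if b.sum() else "")
    for a in range(130,220,6):
        k=b&(m[...,2]>=a)&(m[...,2]<a+6); 
        if k.sum(): print(a,k.sum(),m[k].min(0).round(1),m[k].max(0).round(1),np.median(m[k],0).round(1))
    k=(m[...,1]>169)&(m[...,1]<180)&(m[...,2]>118)&(m[...,2]<140)&(abs(m[...,0])<20)
    print("nose x",np.percentile(m[k][:,0],[3,97]).round(1),k.sum())
    if n=="scene": A=f["color"][70:150,230:310]
    else: B=f["color"][190:270,130:210]
cv2.imwrite(f"pics/{sys.argv[1]}.png",np.hstack([cv2.resize(i,(400,400),interpolation=cv2.INTER_CUBIC) for i in(A,B)]))
E
python3 cmp.py c5
```

```text
1.3705383397090607 [ 7.742e-01  6.329e-01 -8.000e-04 -3.000e-04] [  3.8 167.5 190.2]
scene 76 clip x,s,z [[-7.0, 158.9, 164.7], [1.6, 166.9, 182.6], [20.6, 170.8, 222.0]]
160 4 [ -6.6 159.2 163. ] [ 15.8 166.6 165.7] [ -6.  164.8 164.2]
166 9 [ -8.5 158.2 166.9] [ 20.6 168.6 171.2] [ -5.  164.3 169.6]
172 12 [ -9.9 160.1 172.2] [ 21.9 168.7 177.8] [ 15.5 166.5 174.5]
178 17 [ -4.  157.8 178.2] [ 20.5 169.6 183.7] [ 13.9 166.4 181.8]
184 5 [ -1.6 162.6 184.1] [ 15.  167.9 189.2] [  2.1 167.5 185. ]
190 4 [ -0.3 164.3 191.7] [ 17.3 169.3 195.2] [  2.  167.8 193.9]
196 5 [ -3.2 166.3 196.8] [  3.6 171.2 201.8] [ -1.8 168.5 200.8]
202 3 [ -1.3 166.8 202.6] [  2.7 168.6 206.9] [  0.9 168.4 204. ]
208 3 [ -1.4 164.4 208. ] [  2.5 168.8 210.5] [ -0.9 168.5 208.8]
214 6 [ -3.3 162.6 214.4] [  2.1 169.6 219.1] [ -0.9 167.6 215.8]
nose x [-11.4  12.4] 47
top 0 clip x,s,z 
nose x [-14.1   7.9] 15
```

View pics/c5.png

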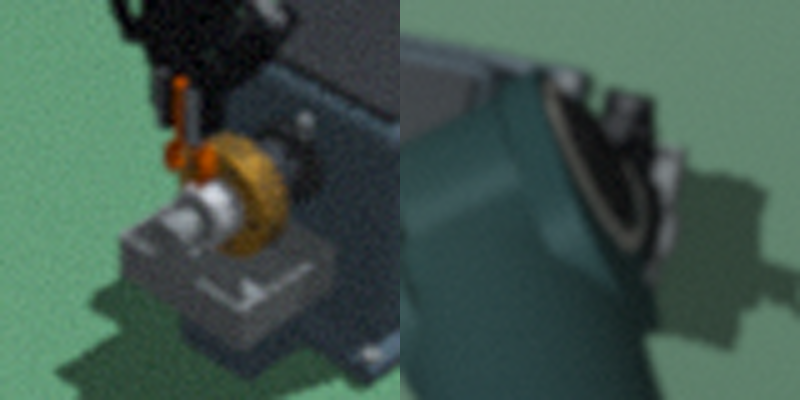

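The crop shows the held clip at (190,150) upright above the spindle. The arm hides it in the top view, so I compare clip and groove in the scene view only.

Run:
```python
from h import *
for k in (0,1,2):
    f=dict(np.load(f"scene{k}.npz")); m=mach(pts(f)); hsv=cv2.cvtColor(f["color"],cv2.COLOR_BGR2HSV)
    if k==2:
        b=(cv2.inRange(hsv,(3,150,50),(14,255,255))>0)&(m[...,1]>163)&(m[...,1]<180)&(m[...,2]>150)&(abs(m[...,0]-6)<18)
        p=m[b]; print("clip face",len(p),np.percentile(p[:,1],[10,25,50,75,90]).round(1)); 
        for lo,hi in((160,185),(185,225)):
            g=p[(p[:,2]>lo)&(p[:,2]<hi)]; print(lo,len(g),np.median(g,0).round(1))
    if k:
        r=np.hypot(m[...,0],m[...,2]-121.5)
        e=(r<10)&(m[...,1]>170)&(m[...,1]<190); print(k,"nose end",e.sum(),np.percentile(m[e][:,1],[10,50,90]).round(1), np.median(m[e],0).round(1))
        d=(r>22)&(r<32)&(m[...,1]>125)&(m[...,1]<145)&(m[...,2]>110); print("disc face",d.sum(),np.percentile(m[d][:,1],[10,50,90]).round(1))
```

```text
1 nose end 27 [175.4 177.3 179. ] [  0.8 177.3 122.7]
disc face 77 [128.5 131.1 133.1]
clip face 61 [164.3 166.3 167.3 168.4 169.3]
160 33 [ 11.4 166.8 176.5]
185 27 [ -0.3 168.  206.9]
2 nose end 22 [176.  177.1 178.9] [ -0.5 177.1 121.7]
disc face 59 [128.7 131.4 132.9]
```

Request:
apply_moves([
  [[0.25,-0.3,0.5,0],[0.22,-0.28,0.5,-0.005],[0,0,0.5,0],[0,0,0,0]],
])

```text
t: 12.25
eef_pos: [459.4, 105.2, 174.6]
ee_rot: [0.773, 0.635, -0.001, -0.0]
wrist_force: [0.6, -0.3, -1.0]
finger_gap: 14.9
gripper_force: 58.5
```

```bash
python3 cmp.py c6|grep -v "^[12]"
python3 - <<'E'
from h import *
f=dict(np.load("scene2.npz")); m=mach(pts(f)); hsv=cv2.cvtColor(f["color"],cv2.COLOR_BGR2HSV)
b=(cv2.inRange(hsv,(3,150,50),(14,255,255))>0)&(m[...,1]>152)&(m[...,1]<175)&(m[...,2]>140)&(abs(m[...,0])<20)
p=m[b]; print(np.percentile(p,[2,50,98],axis=0).round(1)); lo=p[p[:,2]<172]; print("jaws x",lo[:,0].min(),lo[:,0].max(),len(lo))
s=env.sense();print(mach(np.array(s["eef_pos"])),s["wrist_force"])
E
```

```text
scene 72 clip x,s,z [[-15.5, 154.4, 150.2], [-6.0, 162.0, 167.3], [14.4, 166.2, 207.1]]
nose x [-11.6  12.9] 51
top 0 clip x,s,z 
nose x [-14.5   9. ] 29
[[-15.7 154.2 149.7]
 [ -6.  162.  167.3]
 [ 14.8 166.5 208.3]]
jaws x -16.448322875989 15.403190215876794 45
[ -2.01868509 162.03562742 175.48893991] [ 0.6554632  -0.48656622 -0.4032932 ]
```

Request:
apply_moves([
  [[0,0,0.4,0],[0,0,0.3,0],[0,0,0.2,0],[0,0,0,0]],
])

```text
t: 12.68
eef_pos: [460.0, 105.5, 166.3]
ee_rot: [0.773, 0.635, -0.0, -0.0]
wrist_force: [-0.3, -0.7, -0.6]
finger_gap: 14.8
gripper_force: 58.5
```

Request:
apply_moves([
  [[0,0,0.15,0],[0,0,0.15,0],[0,0,0.15,0],[0,0,0,0]],
])

```text
t: 13.02
eef_pos: [460.2, 105.5, 162.1]
ee_rot: [0.773, 0.635, -0.0, -0.0]
wrist_force: [0.0, 0.6, -0.3]
finger_gap: 14.7
gripper_force: 58.5
```

Request:
apply_moves([
  [[0,0,0.1,0],[0,0,0.1,0],[0,0,0,0]],
])

```text
t: 13.27
eef_pos: [460.3, 105.5, 160.2]
ee_rot: [0.773, 0.635, -0.0, -0.0]
wrist_force: [0.8, 0.5, -0.9]
finger_gap: 14.4
gripper_force: 58.5
```

Request:
apply_moves([
  [[0,0,0.1,0],[0,0,0.1,0],[0,0,0,0]],
])

```text
t: 13.52
eef_pos: [460.2, 105.5, 158.2]
ee_rot: [0.773, 0.635, -0.0, -0.0]
wrist_force: [0.1, 0.3, 0.0]
finger_gap: 14.9
gripper_force: 58.5
```

Request:
apply_moves([
  [[0,0,0.1,0],[0,0,0.1,0],[0,0,0,0]],
])

```text
t: 13.77
eef_pos: [460.2, 105.6, 156.1]
ee_rot: [0.773, 0.635, -0.0, -0.0]
wrist_force: [-0.2, 0.2, -0.8]
finger_gap: 14.4
gripper_force: 58.5
```

Request:
apply_moves([
  [[0,0,0.1,0],[0,0,0,0]],
])

```text
t: 13.93
eef_pos: [460.3, 105.6, 155.2]
ee_rot: [0.773, 0.635, -0.0, -0.0]
wrist_force: [-0.0, -0.8, 0.4]
finger_gap: 14.7
gripper_force: 58.5
```

Below nose-contact height without touching anything: the clip is over the groove. I press on gently.

Request:
apply_moves([
  [[0,0,0.1,0],[0,0,0,0]],
])

```text
t: 14.1
eef_pos: [460.5, 105.7, 154.5]
ee_rot: [0.773, 0.635, 0.0, 0.0]
wrist_force: [-0.9, -0.2, 1.0]
finger_gap: 15.1
gripper_force: 58.8
```

Request:
apply_moves([
  [[0,0,0.1,0],[0,0,0,0]],
])

```text
t: 14.27
eef_pos: [460.5, 105.7, 153.7]
ee_rot: [0.773, 0.635, 0.0, 0.0]
wrist_force: [-1.1, 0.2, 3.6]
finger_gap: 15.0
gripper_force: 59.2
```

Request:
apply_moves([
  [[0,0,0.1,0],[0,0,0,0]],
])

```text
t: 14.43
eef_pos: [460.6, 105.7, 152.9]
ee_rot: [0.773, 0.635, 0.0, 0.0]
wrist_force: [-0.5, -0.9, 4.7]
finger_gap: 14.8
gripper_force: 59.4
```

Contact at groove height, with the force rising slowly as the jaws start to spread.

Request:
apply_moves([
  [[0,0,0.1,0],[0,0,0,0]],
])

```text
t: 14.6
eef_pos: [460.6, 105.7, 152.0]
ee_rot: [0.773, 0.635, 0.0, 0.0]
wrist_force: [-0.8, -2.1, 7.3]
finger_gap: 14.9
gripper_force: 59.5
```

Request:
apply_moves([
  [[0,0,0.1,0],[0,0,0,0]],
])

```text
t: 14.77
eef_pos: [460.6, 105.7, 151.0]
ee_rot: [0.773, 0.635, 0.0, 0.0]
wrist_force: [-1.0, -0.3, 5.5]
finger_gap: 14.7
gripper_force: 59.3
```

Request:
apply_moves([
  [[0,0,0.1,0],[0,0,0,0]],
])

```text
t: 14.93
eef_pos: [460.6, 105.7, 149.8]
ee_rot: [0.773, 0.635, 0.0, 0.0]
wrist_force: [-0.6, -0.4, 4.3]
finger_gap: 14.6
gripper_force: 59.1
```

Request:
apply_moves([
  [[0,0,0.1,0],[0,0,0,0]],
])

```text
t: 15.1
eef_pos: [460.5, 105.7, 148.5]
ee_rot: [0.773, 0.635, 0.0, 0.0]
wrist_force: [-0.1, -1.0, 2.3]
finger_gap: 14.6
gripper_force: 58.8
```

Request:
apply_moves([
  [[0,0,0.1,0],[0,0,0,0]],
])

```text
t: 15.27
eef_pos: [460.5, 105.6, 147.1]
ee_rot: [0.773, 0.635, 0.0, 0.0]
wrist_force: [0.7, -0.0, -1.4]
finger_gap: 14.4
gripper_force: 58.6
```

Request:
apply_moves([
  [[0,0,0.1,0],[0,0,0,0]],
])

```text
t: 15.43
eef_pos: [460.3, 105.6, 145.8]
ee_rot: [0.773, 0.635, 0.0, -0.0]
wrist_force: [1.6, 0.7, -4.2]
finger_gap: 14.9
gripper_force: 58.5
```

Request:
apply_moves([
  [[0,0,0.1,0],[0,0,0,0]],
])

```text
t: 15.6
eef_pos: [460.2, 105.5, 144.8]
ee_rot: [0.773, 0.635, -0.0, -0.0]
wrist_force: [2.9, 0.6, -6.3]
finger_gap: 14.6
gripper_force: 58.5
```

Request:
apply_moves([
  [[0,0,0.1,0],[0,0,0,0]],
])

```text
t: 15.77
eef_pos: [460.2, 105.4, 143.8]
ee_rot: [0.773, 0.635, -0.0, -0.0]
wrist_force: [2.9, -0.3, -7.6]
finger_gap: 14.6
gripper_force: 58.5
```

Request:
apply_moves([
  [[0,0,0.1,0],[0,0,0,0]],
])

```text
t: 15.93
eef_pos: [460.2, 105.4, 143.0]
ee_rot: [0.773, 0.635, -0.0, -0.0]
wrist_force: [1.0, 0.0, -6.3]
finger_gap: 14.7
gripper_force: 58.6
```

Request:
apply_moves([
  [[0,0,0.1,0],[0,0,0,0]],
])

```text
t: 16.1
eef_pos: [460.2, 105.5, 142.2]
ee_rot: [0.773, 0.635, -0.0, -0.0]
wrist_force: [1.8, 0.1, -5.1]
finger_gap: 14.9
gripper_force: 58.7
```

Request:
apply_moves([
  [[0,0,0.05,0],[0,0,0,0]],
])

```text
t: 16.27
eef_pos: [460.3, 105.6, 141.9]
ee_rot: [0.773, 0.635, -0.0, 0.0]
wrist_force: [1.0, -0.0, -3.4]
finger_gap: 14.8
gripper_force: 58.9
```

Request:
apply_moves([
  [[0,0,0.1,0],[0,0,0,0]],
])

```text
t: 16.43
eef_pos: [460.4, 105.7, 141.4]
ee_rot: [0.773, 0.635, -0.0, 0.0]
wrist_force: [-1.3, -0.5, 2.9]
finger_gap: 14.5
gripper_force: 59.9
```

Request:
apply_moves([
  [[0,0,0.1,0],[0,0,0,0]],
])

```text
t: 16.6
eef_pos: [460.5, 105.7, 141.1]
ee_rot: [0.773, 0.635, -0.0, 0.001]
wrist_force: [-3.1, -1.7, 12.2]
finger_gap: 15.0
gripper_force: 61.2
```

Request:
apply_moves([
  [[0,0,0.1,0],[0,0,0,0]],
])

```text
t: 16.77
eef_pos: [460.9, 105.8, 141.0]
ee_rot: [0.773, 0.635, 0.0, 0.001]
wrist_force: [-4.9, -2.6, 20.7]
finger_gap: 14.7
gripper_force: 62.1
```

Hard stop at the seated height. Unload, release and lift away.

Request:
apply_moves([
  [[0,0,-0.15,0],[0,0,-0.05,0],[0,0,0,0]],
])

```text
t: 17.02
eef_pos: [460.5, 105.7, 141.3]
ee_rot: [0.773, 0.635, 0.0, 0.0]
wrist_force: [-1.7, -1.3, 6.9]
finger_gap: 14.3
gripper_force: 60.0
```

Request:
apply_moves([
  [[0,0,0,0],[0,0,0,0],[0,0,0,0],[0,0,0,0]],
], jaw=0)

```text
t: 17.35
eef_pos: [460.2, 105.7, 140.6]
ee_rot: [0.773, 0.635, -0.0, -0.0]
wrist_force: [-0.0, -0.3, 0.4]
finger_gap: 42.6
gripper_force: 0.0
```

Request:
apply_moves([
  [[0,0,-1,0],[0,0,-2,0],[0,0,-3,0],[0,0,-3,0],[-3,0,0,0],[-3.5,0,0,0],[-3.5,0,0,0],[-3.5,0,0,0]],
])

```text
t: 18.02
eef_pos: [433.8, -27.9, 231.8]
ee_rot: [0.772, 0.635, 0.0, 0.001]
wrist_force: [0.5, -0.4, 0.5]
finger_gap: 42.8
gripper_force: 0.0
```

Request:
apply_moves([
  [[-3.5,0,0,0],[-3.5,0,0,0],[0,0,0,0],[0,0,0,0]],
])

```text
t: 18.35
eef_pos: [420.3, -97.2, 231.4]
ee_rot: [0.774, 0.633, 0.0, 0.0]
wrist_force: [0.5, 1.0, -0.4]
finger_gap: 42.9
gripper_force: 0.0
```

```bash
python3 cmp.py c7
```

```text
1.370961591814949 [7.741e-01 6.330e-01 1.000e-04 3.000e-04] [ -1.9 368.5 231.4]
scene 79 clip x,s,z [[-8.3, 154.2, 128.4], [4.0, 161.0, 152.2], [13.2, 163.8, 172.9]]
130 16 [ -9.9 152.6 130.1] [ 13.8 163.1 135.6] [  7.3 160.5 133.3]
136 7 [ -8.3 156.3 136. ] [  7.5 163.7 141.6] [ -1.5 161.  138.3]
142 8 [ -6.9 158.2 142.1] [  7.3 164.  146.8] [  2.4 161.8 144.4]
148 8 [ -4.3 159.2 148.3] [  7.8 162.8 153.8] [  4.7 161.6 151.9]
154 9 [ -5.2 155.9 154. ] [  6.5 163.8 159.8] [  2.3 161.  157.8]
160 6 [ -1.3 156.3 160.1] [  6.4 164.2 165.8] [  2.5 160.6 163.3]
166 14 [ -9.1 152.8 166.1] [  9.1 163.1 171.8] [  2.  160.8 169.8]
172 7 [ -3.6 156.3 172.1] [  6.2 162.8 174.6] [  1.1 158.7 172.8]
nose x [-11.3  11.7] 47
top 33 clip x,s,z [[-16.6, 160.4, 130.7], [-2.9, 164.5, 154.8], [8.4, 166.2, 173.6]]
130 10 [-16.5 159.2 130.8] [  9.  165.8 135.7] [  5.5 163.  131.9]
136 1 [-11.5 161.6 136.3] [-11.5 161.6 136.3] [-11.5 161.6 136.3]
142 3 [ -7.9 165.5 142.3] [  0.6 166.2 147.2] [ -2.1 165.9 144.4]
148 1 [  3.4 166.  148.6] [  3.4 166.  148.6] [  3.4 166.  148.6]
154 4 [ -5.  165.3 154.8] [  3.2 166.2 160. ] [ -0.8 165.9 158.6]
160 1 [ -7.8 165.8 164.6] [ -7.8 165.8 164.6] [ -7.8 165.8 164.6]
166 7 [-10.9 161.8 168.1] [ -0.4 166.2 171.9] [ -5.  163.4 170. ]
172 5 [ -8.1 160.7 172.3] [  2.9 165.7 174.4] [ -3.4 164.5 172.5]
nose x [-14.4   8.4] 35
```

View pics/c7.png

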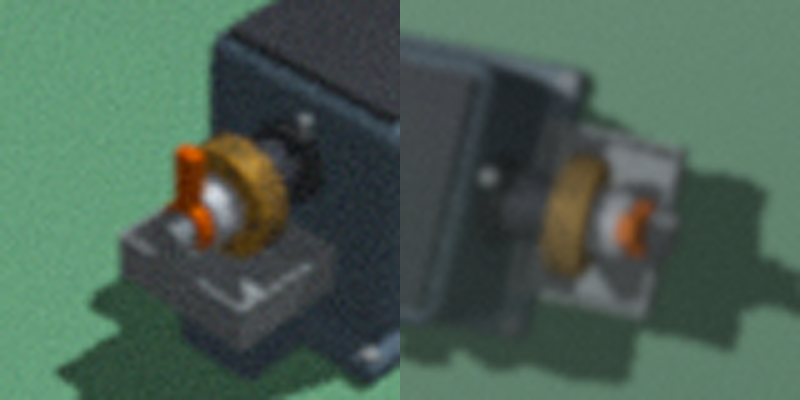

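The picture shows the orange clip at (195,200) upright around the spindle, just outside the hub, with the nose sticking out past it. The tab top is at about 172 mm against an expected 170, and the gripper is clear.

```bash
python3 -c "
from h import *
print(workorder.job_done())"
```

```text
the job is handed in; nothing more can be done
None
```

I pushed the wheel home and snapped the orange clip into the groove, where the last picture shows it upright. The gripper is clear and the job is handed in at about 18 s; handing it in returned no verdict.

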